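Stand the fallen bookend back up against the pattern books

TASK

The wooden bookend beside the row of pattern books has fallen on its back. Only by pushing it, never lifting it off the table, tip it upright onto its foot, then slide it squarely up against the end of the row, roughly centred on it, until its back board rests against the books. Do not shift the books and leave everything else on the table where it is.

Things in the scene. Friction and masses are not known exactly. Their poses are not given: they have to be found in the camera images.
- bookend: Fallen bookend: wooden L, 110 mm wide, 0.5 to 0.75 kg. Back board 150 long x 12 mm thick, foot 110 x 18 mm (lengths from the heel edge). Origin: middle of the heel edge (outer corner). x along that edge, y from heel to top of the back board, z from heel to toe. Lying: y level, towards the books; the foot is a wall 110 mm high. Standing: y up, z level, away from the books.
- back (a point): Middle of the bookend's back face (outer face of the back board), 75 mm from the heel edge. Lying, this face is down on the table; standing, it faces the books. Once it stands, push the bookend low, on its foot: a push high on the back board tips it onto its back again.
- toe (a point): Middle of the foot's free end, 110 mm from the heel edge: a flat face 110 mm wide, 18 mm high. Lying: top of the foot wall; pushed away from the books there, the bookend tips about its heel and falls the second half by itself (centre of mass 26 mm from the heel edge along y, 47 mm along z). Standing: 9 mm above the table, on the side away from the books.
- books: Row of four closed pattern books standing upright on the table as one heavy block (about 3 kg, loose): 120 mm along its y (row direction), 160 mm along its x, 210 to 240 mm high, spines towards the robot. Origin: centre of its underside, z up. Its -y end is the bare end, where the fallen bookend belongs; a standing twin of the bookend closes the +y end.
- books_end (a point): Middle of the bare end face of the row (60 mm from the row's centre along its -y), 75 mm above the table. Its axes are those of the row: y points from here into the books.
- twin: The second bookend, the same as the first, standing properly at the other end of the row. Origin: middle of its heel edge. Leave it.
- spool: Bystander: upright thread spool, 52 mm diameter, 60 mm high; origin at the centre of its underside.
- cone: Bystander: upright thread cone, 68 mm diameter at the foot, 125 mm high; origin at the centre of its underside.
- pincushion: Bystander: round pincushion on a card disc 84 mm in diameter, about 40 mm high; origin at the centre of its underside.
- tub: Bystander: open white plastic tub with small spools in it, 120 x 150 mm, 85 mm high; origin at the centre of its underside.
- mug: Bystander: white cup, 76 mm diameter, 90 mm high; origin at the centre of its underside.
- scissors: Bystander: scissors lying flat, about 165 mm long along x, handles at -x; origin near the pivot.
- jar: Bystander: clear jar with a black cap, 60 mm diameter, 85 mm high; origin at the centre of its underside.

How it is judged:
By the outcome, as a careful person would: the job done as asked, in the order asked, and still so for the second after the job is handed in, with the robot touching nothing.
It also fails if it takes over 53 s, if anything falls off the work surface, if the arm or the gripper's body presses on something with over 40 N, if the wrist force passes 120 N, or if a joint passes its speed limit or range.

ROBOT

A 6-joint arm with a two-finger parallel gripper is mounted at the origin on the work surface. World frame = base frame: x ahead of the robot, y to its left, z up, the work surface at z = 0. Lengths are in mm, angles in rad, forces in N, time in s.
With the tool pointing down it reaches from about 350 to 975 mm from the base axis. Payload 7.1 kg.
Tool frame: the origin (TCP) lies between the finger pads; the fingertips stand 17 mm ahead of it and the grasp point (between the pads) lies 2 mm behind it; z points along the fingers, y is the line along which they close (so a half turn about z gives the same grasp; the last joint's range is limited). The gripper opens to 88 mm and grips with 3 to 60 N. Pads are 20 mm wide; open, the fingers measure 115 mm over their backs; the gripper's body (75 mm by 178 mm) begins 61 mm behind the grasp point.
Start: joints at [1.096, 0.423, 1.63, -0, 1.089, -0.019], TCP at [275.08, 561.191, 239.675] pointing down, gripper open.
Joint ranges: [-3, 3], [-0.9, 2.11], [0.09, 2.58], [-1.31, 4.45], [0.11, 2.69], [-2.54, 2.54]. Speed limits (rad/s): [2.39, 2.39, 3.01, 3.14, 3.14, 3.14].

INTERFACE

Orientations are given as a rotation vector (axis times angle).
In Python, from workcell import ctrl gives the robot as it stands.
- The arm moves only by the shell command python3 jog.py [OPENING], which reads ROWS from standard input. ROWS is a JSON list of rows, 1 to 5 of them, each an object with the fields x, y, z (the shift in units of 100 mm), drx, dry, drz (a rotation vector in units of 0.05 rad); a field left out counts as zero; each row shifts and turns the commanded pose from where the row before left it, along the tool's axes as they then stand; what a row does not reach is not made up. A row lasts 1/12 s, in which the tool goes at most 41.7 mm and 0.125 rad, less where a joint would pass 70% of its speed; a pose out of reach is approached as far as the arm can. OPENING is the finger opening in mm, set as the command begins (- or left out keeps the last). The fingers move at their own pace and stop on an object; the grip force is fixed at half the most. Time passes only in rows, so rows that do not move let the fingers close. It prints the time, the measured TCP pose, the force, the opening and the grip force at its end. Input that does not fit is refused with a message, and nothing moves.
- ctrl.get_obs(): the state, without advancing time (a new reading comes with each control period).
- ctrl.get_image(name): name is "side" or "top"; returns a dict with "img" (400x640x3 uint8, red, green, blue), "fx", "fy", "cx", "cy" (pixels), "k1" (the pictures are not rectified: a ray, as slopes to the right and down, at radius r is drawn at 1 + k1 r^2 times it, then the intrinsics apply), "R" (3x3) and "t" (3): a world point X has camera coordinates R X + t. Camera axes: x right, y down, z forward; pixel columns grow to the right and rows downward; lengths in mm; the calibration is good to about 2 mm. A picture is of the moment at which its call begins. There is no depth.
- ctrl.close_job(): hands the job in; it is judged then, once.
The state is a dict: "t": time; "qpos": joint angles; "qvel": joint speeds; "joint_torque": joint torques, N m; "ee_pos": TCP position; "orientation": TCP orientation; "ft_force": force on the tool from outside, world axes, zero at the start; "moment": the same for the moment, N m; "width": finger opening in mm; "grasp_force": force on a finger pad.
Only numpy, scipy, OpenCV 4.12 (cv2) and the standard library are available. Lean on these libraries where they do the work, as an engineer would, in place of code of your own. Each camera call takes 0.05 s, during which the arm holds its last target. There are 200 camera calls.

## Working session

There is one attempt and no reset: what is moved stays moved. The work goes in short steps, Python scripts to look and compute and a shell command to move; the robot and the scene stay as the last step left them, time stands still between calls to the robot, and variables do not carry over. Pictures are saved under pics/ and viewed, at most 10 in all, crops included, and the job is handed in when it is done.

```bash
ls; mkdir -p pics
cat > h.py <<'E'
from workcell import ctrl
import numpy as np, cv2
from scipy.spatial.transform import Rotation as Ro
def snap(n,f=None):
    d=ctrl.get_image(n)
    if f: cv2.imwrite('pics/'+f,d['img'][:,:,::-1])
    return d
def K(d): return np.array([[d['fx'],0,d['cx']],[0,d['fy'],d['cy']],[0,0,1.]])
def ray(d,uv):
    p=cv2.undistortPoints(np.array([[uv]],float),K(d),np.array([d['k1'],0,0,0.]))[0,0]
    R=np.array(d['R']);t=np.array(d['t'])
    return -R.T@t, R.T@np.array([p[0],p[1],1])
def atz(d,uv,z):
    c,r=ray(d,uv); return c+r*(z-c[2])/r[2]
def proj(d,X):
    return cv2.projectPoints(np.array(X,float).reshape(-1,3),cv2.Rodrigues(np.array(d['R']))[0],np.array(d['t'],float),K(d),np.array([d['k1'],0,0,0.]))[0].reshape(-1,2)
def tri(a,ua,b,ub):
    c1,r1=ray(a,ua);c2,r2=ray(b,ub)
    s=np.linalg.lstsq(np.c_[r1,-r2],c2-c1,rcond=None)[0]
    p,q=c1+r1*s[0],c2+r2*s[1]
    return (p+q)/2,np.linalg.norm(p-q)
E
python3 - <<'E'
from h import *
import pickle
for n in('side','top'):
    d=snap(n,n+'0.png'); pickle.dump(d,open(n+'0.pkl','wb'))
    print(n,{k:np.round(v,3).tolist() for k,v in d.items() if k!='img'}, -np.array(d['R']).T@d['t'])
print(ctrl.get_obs())
E
```

```text
jog.py
pics
workcell.py
side {'fx': 454.218, 'fy': 454.218, 'cx': 313.166, 'cy': 206.242, 'k1': -0.005, 'R': [[0.932, -0.363, -0.0], [-0.273, -0.702, -0.658], [0.238, 0.613, -0.753]], 't': [-517.362, 205.814, 1360.294]} [ 214.25369359 -877.11364664 1159.82380898]
top {'fx': 422.963, 'fy': 422.963, 'cx': 316.845, 'cy': 197.556, 'k1': -0.017, 'R': [[-0.024, -1.0, 0.02], [-0.994, 0.022, -0.104], [0.103, -0.023, -0.994]], 't': [-21.946, 558.042, 1218.527]} [ 428.67670293   -6.58333535 1269.99753259]
{'t': 0.1, 'qpos': array([ 1.09597697e+00,  4.23765135e-01,  1.63063179e+00, -3.03467975e-06,
        1.08861794e+00, -1.90076898e-02]), 'qvel': array([-0.00096849, -0.00040731, -0.00220226,  0.00129401, -0.00085039,
        0.00132684]), 'joint_torque': array([ 4.50233219e-04, -5.45609021e+01, -2.74325699e+01,  6.45813136e-02,
        1.87549082e-02, -2.95893528e-05]), 'ee_pos': array([274.87328443, 560.75499284, 238.9718228 ]), 'orientation': array([-7.09724900e-01, -3.06002005e+00,  2.16703461e-03]), 'ft_force': array([ 0.22331971,  0.01533863, -0.15381898]), 'moment': array([ 0.0656153 , -0.00315252, -0.00201548]), 'grasp_force': 0.0, 'width': 87.84993151788252}
```

View pics/side0.png

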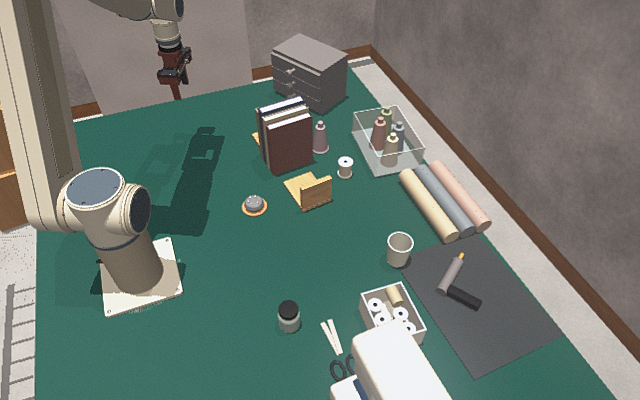

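View pics/top0.png

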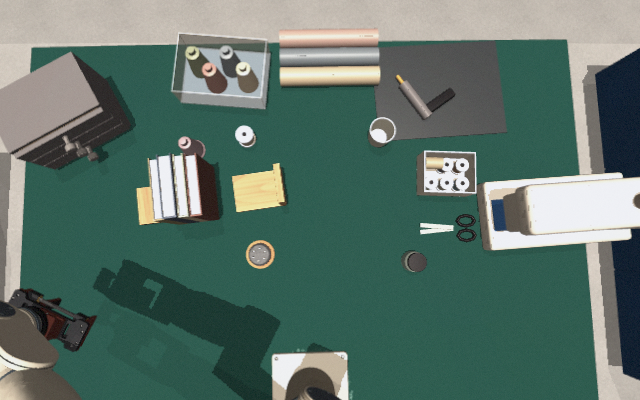

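Side view: bookend lies at about (308,190), books at about (287,137), pincushion (254,205), spool (345,167). Top view: the back board spans about (234-283,170-212), the foot wall is at about x=280, and the books' bare end is at about x=212. I'll enlarge both.

Run:
```python
import cv2,numpy as np
a=cv2.imread('pics/top0.png')[130:230,140:300]; cv2.imwrite('pics/tc.png',cv2.resize(a,None,fx=5,fy=5,interpolation=cv2.INTER_CUBIC))
b=cv2.imread('pics/side0.png')[90:220,240:360]; cv2.imwrite('pics/sc.png',cv2.resize(b,None,fx=4.5,fy=4.5,interpolation=cv2.INTER_CUBIC))
```

```text
(no output)
```

View pics/tc.png

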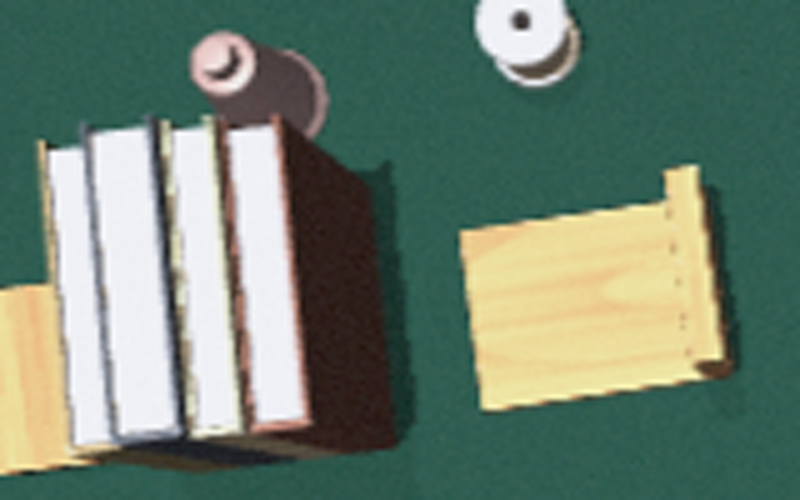

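View pics/sc.png

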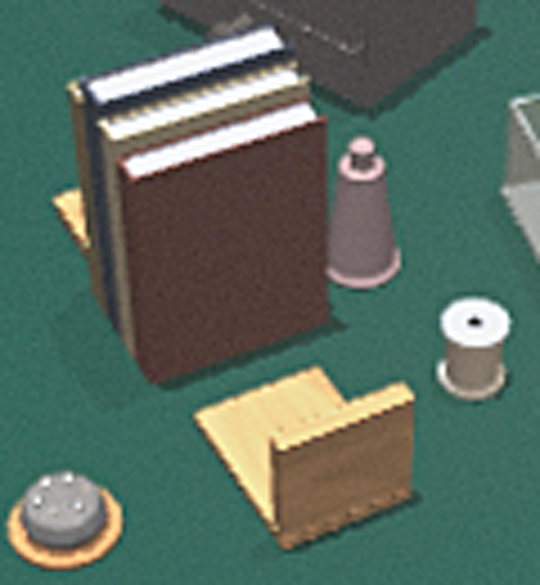

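Top crop: the board's tip corners are at (461,231) and (483,410), the toe face corners at (697,166) and (725,357), and the books' end foot at (372,185) to (398,443). Side crop: tip corners (195,413) and (320,368), heel edge (283,549) to (412,497), outer toe edge (275,452) to (412,402), and the books' end foot (152,384) to (328,328).

Run:
```python
from h import *
import pickle
T=pickle.load(open('top0.pkl','rb'));S=pickle.load(open('side0.pkl','rb'))
t=lambda u,v:(140+u/5-.4,130+v/5-.4); s=lambda u,v:(240+u/4.5-.4,90+v/4.5-.4)
np.set_printoptions(precision=1,suppress=True)
P={'tipNear':((483,410),(195,413),12),'tipFar':((461,231),(320,368),12),'toeoutNear':((725,357),(275,452),110),'toeoutFar':((697,166),(412,402),110),
'bkNear':((398,443),(152,384),0),'bkFar':((372,185),(328,328),0)}
for k,(a,b,z) in P.items(): print(k,*tri(T,t(*a),S,s(*b)),atz(T,t(*a),z),atz(S,s(*b),z))
print('heel',atz(S,s(283,549),0),atz(S,s(412,497),0))
print('booktop z235',atz(T,t(280,117),235),atz(T,t(310,425),235))
for n,p in dict(spool=(505,28),).items(): print(n,atz(T,t(*p),0), atz(S,s(472,375),0))
print('pinc',atz(T,(260,255),10)); print('cone',atz(T,t(285,93),0),atz(S,s(365,262),0))
```

```text
tipNear [521.8 206.    9.8] 1.809920859781023 [522.5 205.4  12. ] [520.3 204.1  12. ]
tipFar [630.8 218.8   8.4] 0.0662645530245242 [630.3 218.1  12. ] [629.5 215.4  12. ]
toeoutNear [538.5  57.  107.3] 6.657100493353996 [541.4  56.  110. ] [534.3  55.1 110. ]
toeoutFar [647.6  70.7 104.1] 3.7939758012363205 [648.3  69.8 110. ] [643.2  65.6 110. ]
bkNear [503.3 258.7  -0.4] 2.918632821332008 [504.7 258.3   0. ] [501.8 258.7   0. ]
bkFar [661.6 276.2  -8.4] 3.097760140920447 [661.6 274.    0. ] [656.8 268.1   0. ]
heel [539.1  57.6   0. ] [648.9  70.8   0. ]
booktop z235 [653.6 267.6 235. ] [500.4 252.1 235. ]
spool [757.2 193.1   0. ] [745.  174.9   0. ]
pinc [392.9 136.5  10. ]
cone [719.4 326.9   0. ] [715.5 332.4   0. ]
```

```bash
cat >> h.py <<'E'
def goal(p,yaw,s=1):
    "tool z down, tool y along s*(cos yaw, sin yaw)"
    o=ctrl.get_obs(); R=Ro.from_rotvec(o['orientation']).as_matrix()
    y=s*np.array([np.cos(yaw),np.sin(yaw),0]); z=np.array([0,0,-1.]); G=np.c_[np.cross(y,z),y,z]
    np.set_printoptions(precision=3,suppress=True)
    print('pos',o['ee_pos'],'rot',Ro.from_matrix(R.T@G).as_rotvec(),'shift now-axes',R.T@(np.array(p)-o['ee_pos']),'shift goal-axes',G.T@(np.array(p)-o['ee_pos']))
E
python3 - <<'E'
from h import *
o=ctrl.get_obs();print(Ro.from_rotvec(o['orientation']).as_matrix())
for s in(1,-1): goal([588,112,300],.119,s)
E
```

```text
[[-8.97904649e-01  4.40189529e-01 -6.47809191e-04]
 [ 4.40190005e-01  8.97903757e-01 -1.26610305e-03]
 [ 2.43450025e-05 -1.42199894e-03 -9.99998989e-01]]
pos [274.873 560.755 238.972] rot [-0.001  0.001  0.996] shift now-axes [-478.694 -265.19   -60.663] shift goal-axes [-482.756  257.636  -61.028]
pos [274.873 560.755 238.972] rot [-0.001 -0.002 -2.146] shift now-axes [-478.694 -265.19   -60.663] shift goal-axes [ 482.756 -257.636  -61.028]
```

The manual's scale: shifts go in units of 100 mm and turns go in units of 0.05 rad. Converting my numbers, -13 mm is -0.13, -12 mm is -0.12, 0.1245 rad is 2.49.

```bash
echo '[{"z":-0.12, "drz":2.49}, {"z":-0.12, "drz":2.49}, {"z":-0.12, "drz":2.49}, {"z":-0.12, "drz":2.49}, {"z":-0.13, "drz":2.49}]' | python3 jog.py 0
echo '[{"drz":2.49}, {"drz":2.49}, {"drz":2.49}, {}, {}]' | python3 jog.py
python3 -c "
from h import *
goal([588,112,300],.119)"
```

```text
t: 0.52
ee_pos: [274.9, 560.8, 300.6]
orientation: [1.621, 2.691, -0.002]
ft_force: [-0.1, 0.4, -0.0]
width: 57.7
grasp_force: 0.0
t: 0.93
ee_pos: [275.0, 561.0, 300.3]
orientation: [2.081, 2.353, -0.001]
ft_force: [-0.1, -1.0, 0.7]
width: 24.7
grasp_force: 0.0
pos [274.972 561.017 300.318] rot [-0.     0.001  0.004] shift now-axes [-483.981  255.666    0.494] shift goal-axes [-483.004  257.507    0.318]
```

Scaled: -34.5 mm is -0.345, 18.3 mm is 0.183.

```bash
echo '[{"x":-0.345, "y":0.183}, {"x":-0.345, "y":0.183}, {"x":-0.345, "y":0.183}, {"x":-0.345, "y":0.183}, {"x":-0.345, "y":0.183}]' | python3 jog.py 0
echo '[{"x":-0.345, "y":0.183}, {"x":-0.345, "y":0.183}, {"x":-0.345, "y":0.183}, {"x":-0.345, "y":0.183}, {"x":-0.345, "y":0.183}]' | python3 jog.py
echo '[{"x":-0.345, "y":0.183}, {"x":-0.345, "y":0.183}, {"x":-0.345, "y":0.183}, {"x":-0.345, "y":0.183}, {}]' | python3 jog.py
python3 -c "
from h import *
goal([588,112,112],.119)"
```

```text
t: 1.35
ee_pos: [386.9, 399.2, 300.5]
orientation: [2.08, 2.355, -0.0]
ft_force: [1.3, 1.1, -0.4]
width: 0.0
grasp_force: 0.0
t: 1.77
ee_pos: [498.4, 238.6, 300.7]
orientation: [-2.08, -2.354, 0.0]
ft_force: [1.7, -0.3, -0.2]
width: 0.2
grasp_force: 0.0
t: 2.18
ee_pos: [589.9, 107.0, 300.5]
orientation: [2.084, 2.347, -0.0]
ft_force: [-0.2, -0.2, 0.2]
width: 0.4
grasp_force: 0.0
pos [589.925 107.006 300.476] rot [ 0.001  0.002 -0.   ] shift now-axes [  5.524  -1.587 188.464] shift goal-axes [  5.188  -1.319 188.476]
```

Scaled: -1 mm is -0.01, 38 mm is 0.38.

```bash
echo '[{"x":0.05, "y":-0.01, "z":0.36}, {"z":0.38}, {"z":0.38}, {"z":0.38}, {"z":0.38}]' | python3 jog.py 
echo '[{"x":-0.04}, {"x":-0.04}, {"x":-0.04}, {"x":-0.04}, {}]' | python3 jog.py
python3 -c "
from h import *
snap('side','side1.png');c=cv2.imread('pics/side1.png')[60:240,220:420];cv2.imwrite('pics/s1c.png',cv2.resize(c,None,fx=3,fy=3))"
```

```text
t: 2.6
ee_pos: [584.8, 117.1, 111.1]
orientation: [2.081, 2.354, 0.001]
ft_force: [1.8, -0.1, 0.6]
width: 0.6
grasp_force: 0.0
t: 3.02
ee_pos: [588.9, 100.4, 115.4]
orientation: [2.084, 2.347, 0.005]
ft_force: [-0.3, 0.8, 0.4]
width: 0.5
grasp_force: 0.0
```

View pics/s1c.png

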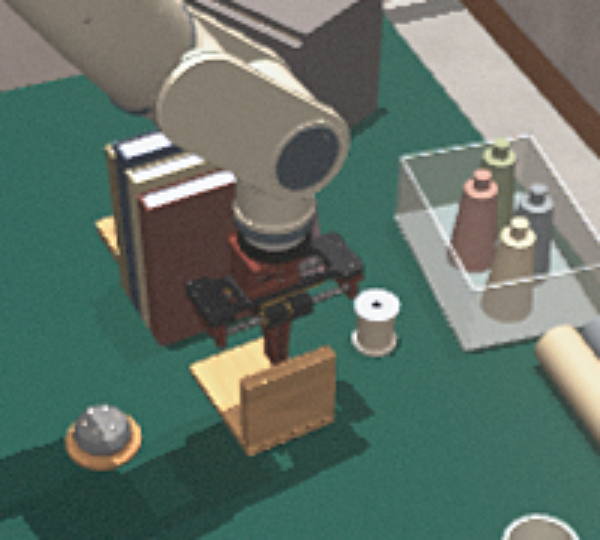

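The side crop shows the closed fingers just behind the foot wall at crop (278,350), over the board and about centred. I'll push now.

Scaled: 3 mm is 0.03, -5 mm is -0.05.

```bash
echo '[{"x":-0.05, "z":0.03}, {"x":-0.05}, {"x":-0.05}, {"x":-0.05}, {"x":-0.05}]' | python3 jog.py 
echo '[{"x":-0.05}, {"x":-0.05}, {"x":-0.05}, {"x":-0.04}, {}]' | python3 jog.py
python3 -c "
from h import *
snap('side','side2.png');c=cv2.imread('pics/side2.png')[60:240,220:420];cv2.imwrite('pics/s2c.png',cv2.resize(c,None,fx=3,fy=3))"
```

```text
t: 3.48
ee_pos: [590.3, 75.7, 109.9]
orientation: [2.085, 2.349, 0.001]
ft_force: [1.0, 0.8, 1.4]
width: 0.6
grasp_force: 0.7
t: 3.9
ee_pos: [592.2, 56.3, 109.5]
orientation: [-2.086, -2.349, 0.001]
ft_force: [-0.0, 0.9, 0.0]
width: -0.1
grasp_force: 0.0
```

View pics/s2c.png

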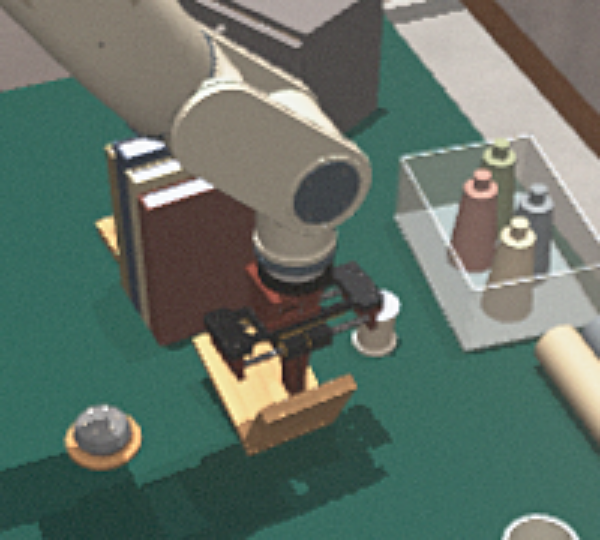

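It is tipping about its heel, which is still at crop (245,450). I'll keep pushing.

```bash
echo '[{"x":-0.05}, {"x":-0.05}, {"x":-0.05}, {"x":-0.04}, {"x":-0.04}]' | python3 jog.py 
echo '[{"x":-0.04}, {"x":-0.04}, {"x":-0.04}, {}, {}]' | python3 jog.py
echo '[{}, {}, {}, {}, {}]' | python3 jog.py
python3 -c "
from h import *
snap('side','side3.png');c=cv2.imread('pics/side3.png')[60:240,220:420];cv2.imwrite('pics/s3c.png',cv2.resize(c,None,fx=3,fy=3))"
```

```text
t: 4.37
ee_pos: [595.1, 33.9, 109.7]
orientation: [2.086, 2.349, -0.0]
ft_force: [0.8, -0.6, -0.0]
width: 0.3
grasp_force: 0.0
t: 4.78
ee_pos: [596.5, 22.3, 109.7]
orientation: [2.086, 2.349, 0.0]
ft_force: [-0.4, -0.2, 0.4]
width: 0.3
grasp_force: 0.0
t: 5.2
ee_pos: [596.5, 22.7, 109.7]
orientation: [-2.085, -2.35, 0.0]
ft_force: [-0.1, -0.5, -0.3]
width: 1.0
grasp_force: 0.0
```

View pics/s3c.png

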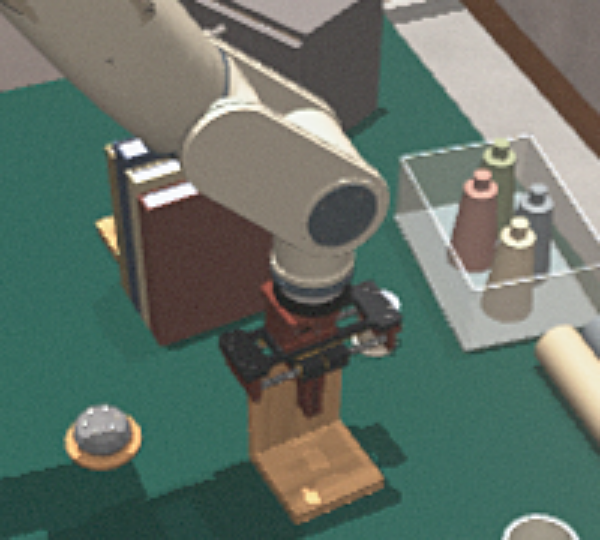

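It now stands upright on its foot. The toe's edge runs from about crop (298,515) to (382,476), and the fingers are free above the foot. I'll back off past the toe, opening the fingers, then measure.

Scaled: -20 mm is -0.2, -35 mm is -0.35.

```bash
echo '[{"x":-0.2}, {"x":-0.35}, {"x":-0.35}, {"x":-0.35}, {"x":-0.35}]' | python3 jog.py 88
echo '[{"x":-0.35}, {"x":-0.35}, {}, {}, {}]' | python3 jog.py
python3 -c "
from h import *
import pickle
ds={}
for n in('side','top'): ds[n]=snap(n,n+'4.png')
pickle.dump(ds,open('d4.pkl','wb'))
a=cv2.imread('pics/side4.png')[90:240,245:365];b=cv2.imread('pics/top4.png')[150:230,195:325]
f=lambda i,k:cv2.resize(i,None,fx=k,fy=k,interpolation=cv2.INTER_CUBIC)
a=f(a,4);b=f(b,2.4615385) 
o=np.zeros((600,800,3),np.uint8);o[:,:480]=a;o[:b.shape[0],480:480+b.shape[1]]=b[:,:320];cv2.imwrite('pics/c4.png',o)"
```

```text
t: 5.67
ee_pos: [615.6, -137.7, 109.8]
orientation: [2.085, 2.35, 0.0]
ft_force: [0.7, -0.2, -0.3]
width: 30.3
grasp_force: 0.0
t: 6.08
ee_pos: [623.3, -205.4, 109.4]
orientation: [-2.085, -2.348, 0.0]
ft_force: [0.7, 0.4, 1.3]
width: 64.1
grasp_force: 0.0
```

View pics/c4.png

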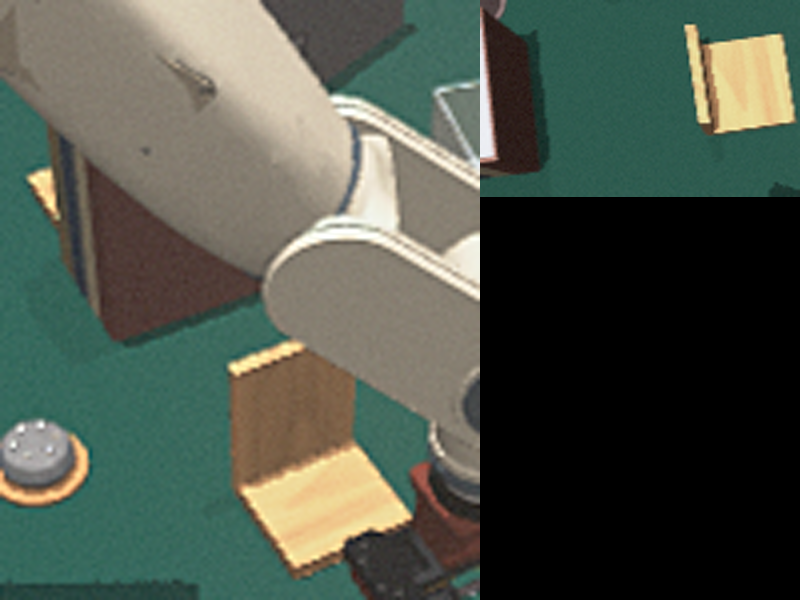

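In the side part the foot's near toe corner is at (293,568), with the board's top near corner at (230,372). In the top part the toe corners are at (782,34) and (795,122), and the board's top outer edge runs from (685,26) to (697,123).

```bash
python3 - <<'E'
from h import *
import pickle
ds=pickle.load(open('d4.pkl','rb'));T,S=ds['top'],ds['side']
k=2.4615385
t=lambda u,v:(195+(u-480)/k-.3,150+v/k-.3); s=lambda u,v:(245+u/4-.4,90+v/4-.4)
np.set_printoptions(precision=1,suppress=True)
print('toe far,near',atz(T,t(782,34),18),atz(T,t(795,122),18),atz(S,s(293,568),18), tri(T,t(795,122),S,s(293,568)))
print('top outer far,near',atz(T,t(685,26),150),atz(T,t(697,123),150),atz(S,s(230,365),150))
E
python3 -c "
from h import *
goal([607,-85,24],.11)"
```

```text
toe far,near [661.3 -39.1  18. ] [553.1 -52.2  18. ] [550.5 -53.   18. ] (array([552.1, -52. ,  16.3]), np.float64(2.2557796765765925))
top outer far,near [647.7  69.8 150. ] [541.2  58.4 150. ] [539.7  54.7 150. ]
pos [ 623.476 -204.424  109.496] rot [-0.001 -0.001  0.01 ] shift now-axes [120.49   -1.969  85.566] shift goal-axes [120.511  -3.267  85.496]
```

The measurements agree: toe middle is at (607,-46), heel at (594.5,64), yaw 0.12. The books' end is at (582.5,266), yaw 0.10. I'll go low behind the toe with the fingers open and square to the row.

Scaled: 40 mm is 0.4, 38 mm is 0.38, 0.01 rad is 0.2.

```bash
echo '[{"x":0.4, "z":0.2, "drz":0.2}, {"x":0.4, "z":0.2, "drz":0.2}, {"x":0.38, "z":0.2}, {"z":0.13}, {"z":0.11}]' | python3 jog.py 88
echo '[{}, {}, {}, {}]' | python3 jog.py
python3 -c "
from h import *
goal([611,-85,25],.10)
print(ctrl.get_obs()['width'])"
```

```text
t: 6.6
ee_pos: [610.8, -91.8, 27.9]
orientation: [-2.102, -2.333, 0.001]
ft_force: [0.5, -0.9, 0.7]
width: 88.1
grasp_force: 0.0
t: 6.93
ee_pos: [612.6, -96.2, 30.0]
orientation: [2.109, 2.326, 0.002]
ft_force: [-0.1, -0.9, -0.3]
width: 87.9
grasp_force: 0.0
pos [612.56  -96.17   29.996] rot [ 0.002  0.001 -0.002] shift now-axes [11.272 -0.471  4.989] shift goal-axes [11.27  -0.437  4.996]
87.87663163284631
```

Scaled: 10 mm is 0.1, 8 mm is 0.08.

```bash
echo '[{"x":0.1, "z":0.06}, {"x":0.1}, {"x":0.08}, {"x":0.06}, {"x":0.06}]' | python3 jog.py
echo '[{"x":0.07, "y":0.003}, {"x":0.07, "y":0.003}, {"x":0.08, "y":0.003}, {"x":0.08, "y":0.003}, {"x":0.08, "y":0.003}]' | python3 jog.py
echo '[{"x":0.08, "y":0.003}, {"x":0.08, "y":0.003}, {"x":0.08, "y":0.003}, {"x":0.08, "y":0.003}, {"x":0.08, "y":0.003}]' | python3 jog.py
echo '[{"x":0.08, "y":0.003}, {"x":0.08, "y":0.003}, {"x":0.08, "y":0.003}, {"x":0.08, "y":0.003}, {"x":0.07, "y":0.003}]' | python3 jog.py
echo '[{"x":0.07, "y":0.003}, {"x":0.06, "y":0.003}, {"x":0.05, "y":0.003}, {"x":0.04, "y":0.003}, {}]' | python3 jog.py
python3 -c "
from h import *
import pickle
ds={}
for n in('side','top'): ds[n]=snap(n,n+'5.png')
pickle.dump(ds,open('d5.pkl','wb'))
a=cv2.imread('pics/side5.png')[75:225,230:350];b=cv2.imread('pics/top5.png')[130:230,180:310]
f=lambda i,k:cv2.resize(i,None,fx=k,fy=k,interpolation=cv2.INTER_CUBIC)
a=f(a,3);b=f(b,3.3)
o=np.zeros((450,800,3),np.uint8);o[:,:360]=a;o[:330,360:789]=b;cv2.imwrite('pics/c5.png',o)"
```

```text
t: 7.35
ee_pos: [607.5, -54.4, 23.1]
orientation: [2.107, 2.33, -0.001]
ft_force: [-1.8, -5.8, 0.0]
width: 87.7
grasp_force: 2.4
t: 7.77
ee_pos: [605.5, -16.7, 23.1]
orientation: [2.109, 2.328, 0.0]
ft_force: [-0.4, -3.4, -0.7]
width: 88.1
grasp_force: 2.0
t: 8.18
ee_pos: [603.0, 23.4, 23.1]
orientation: [2.109, 2.329, 0.0]
ft_force: [0.0, -5.2, 0.5]
width: 87.9
grasp_force: 2.3
t: 8.6
ee_pos: [600.6, 62.4, 23.1]
orientation: [2.109, 2.329, -0.0]
ft_force: [1.0, -4.2, 1.4]
width: 88.0
grasp_force: 2.6
t: 9.02
ee_pos: [599.5, 84.7, 23.0]
orientation: [-2.108, -2.329, -0.001]
ft_force: [0.1, -0.5, -0.4]
width: 87.9
grasp_force: 0.0
```

View pics/c5.png

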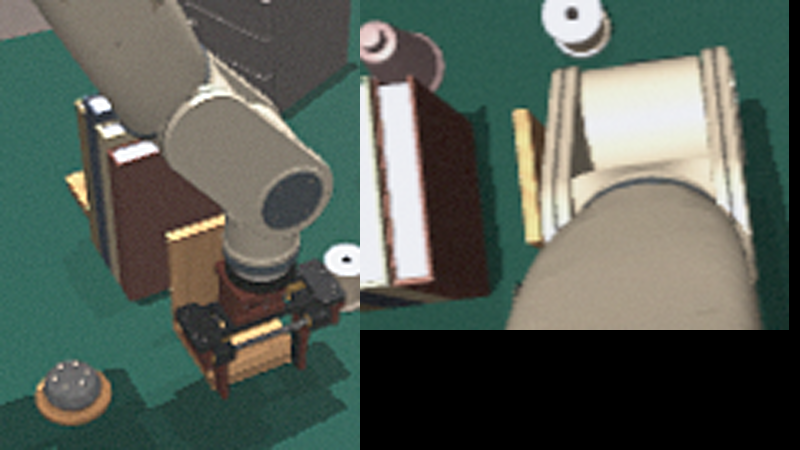

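The board stands facing the row with no visible yaw error: its top outer edge runs (513,111) to (525,242) in the top part, and the books' foot edge is near (478,160) to (490,298). Next I'll measure the remaining gap and lateral offset.

Run:
```python
from h import *
import pickle
ds=pickle.load(open('d5.pkl','rb'));T,S=ds['top'],ds['side']
t=lambda u,v:(180+(u-360)/3.3-.3,130+v/3.3-.3)
np.set_printoptions(precision=2,suppress=True)
a,b=atz(T,t(513,111),150),atz(T,t(525,242),150)
print(a,b,(a+b)/2,np.arctan2(a[1]-b[1],a[0]-b[0]))
n=np.array([-.0998,.995]);l=np.array([.995,.0998]); d=np.array([582.5,266])-((a+b)/2)[:2]; print('remaining along, lateral',d@n,d@l)
goal([0,0,0],.10)
```

```text
[642.23 208.7  150.  ] [535.34 199.27 150.  ] [588.78 203.98 150.  ] 0.08805088439764763
remaining along, lateral 62.33248918518312 -0.06380059096384373
pos [599.397  84.352  22.852] rot [-0.    -0.001 -0.001] shift now-axes [ -24.698 -604.792   23.043] shift goal-axes [ -24.09  -604.824   22.852]
```

```bash
echo '[{"x":0.04}, {"x":0.06}, {"x":0.06}, {"x":0.06}, {"x":0.06}]' | python3 jog.py
echo '[{"x":0.06}, {"x":0.05}, {"x":0.04}, {"x":0.03}, {"x":0.03}]' | python3 jog.py
echo '[{"x":0.02}, {"x":0.02}, {"x":0.01}, {"x":0.01}]' | python3 jog.py
```

```text
t: 9.53
ee_pos: [596.6, 112.0, 22.8]
orientation: [-2.109, -2.328, 0.001]
ft_force: [-0.3, -4.1, -1.1]
width: 87.5
grasp_force: 1.8
t: 9.95
ee_pos: [594.6, 132.8, 22.9]
orientation: [-2.108, -2.329, 0.0]
ft_force: [1.1, -2.9, -2.2]
width: 87.5
grasp_force: 1.4
t: 10.28
ee_pos: [594.2, 138.3, 23.0]
orientation: [-2.109, -2.329, 0.0]
ft_force: [0.6, -3.2, -1.7]
width: 87.7
grasp_force: 1.4
```

```bash
echo '[{"x":0.01}, {"x":0.01}, {"x":0.01}]' | python3 jog.py
echo '[{"x":0.01}, {"x":0.01}]' | python3 jog.py
```

```text
t: 10.53
ee_pos: [593.9, 141.3, 23.0]
orientation: [-2.109, -2.328, 0.0]
ft_force: [0.1, -2.1, -2.5]
width: 88.4
grasp_force: 1.4
t: 10.7
ee_pos: [593.7, 143.3, 23.0]
orientation: [2.109, 2.329, -0.0]
ft_force: [0.8, -3.6, -3.3]
width: 87.4
grasp_force: 1.4
```

```bash
echo '[{"x":0.01}, {"x":0.005}]' | python3 jog.py; echo '[{"x":0.006}]' | python3 jog.py;echo '[{"x":0.006}]' | python3 jog.py
```

```text
t: 10.87
ee_pos: [593.6, 144.9, 23.0]
orientation: [2.109, 2.329, 0.0]
ft_force: [0.6, -3.0, -3.3]
width: 87.9
grasp_force: 1.4
t: 10.95
ee_pos: [593.5, 145.5, 23.0]
orientation: [2.109, 2.329, 0.0]
ft_force: [0.5, -3.0, -1.8]
width: 88.2
grasp_force: 1.4
t: 11.03
ee_pos: [593.5, 146.0, 23.0]
orientation: [2.109, 2.329, 0.0]
ft_force: [0.3, -3.0, -2.8]
width: 87.8
grasp_force: 1.5
```

```bash
python3 -c "
from h import *
import pickle
ds={n:snap(n,n+'6.png') for n in('side','top')}
pickle.dump(ds,open('d6.pkl','wb'))"
for i in 1; do echo '[{"x":0.006}]' | python3 jog.py | grep -E 'ee|ft'; echo '[{"x":0.006}]' | python3 jog.py| grep -E 'ee|ft'; echo '[{"x":0.006}]' | python3 jog.py| grep -E 'ee|ft'; done
```

```text
ee_pos: [593.4, 146.6, 23.0]
ft_force: [0.4, -3.7, -1.2]
ee_pos: [593.4, 147.1, 23.0]
ft_force: [0.6, -3.5, -2.0]
ee_pos: [593.3, 147.8, 23.0]
ft_force: [0.7, -3.7, -1.0]
```

```bash
echo '[{"x":0.006}]' | python3 jog.py | grep -E 'ee|ft'; echo '[{"x":0.006}]' | python3 jog.py| grep -E 'ee|ft'
```

```text
ee_pos: [593.3, 148.2, 23.0]
ft_force: [0.5, -8.2, -0.4]
ee_pos: [593.4, 148.3, 23.1]
ft_force: [1.7, -10.6, -1.0]
```

Scaled: 0.6 mm is 0.006.

```bash
echo '[{"x":0.006}]' | python3 jog.py | grep -E 'ee|ft'; echo '[{"x":0.006}]' | python3 jog.py| grep -E 'ee|ft'
```

```text
ee_pos: [593.4, 148.4, 23.1]
ft_force: [3.7, -13.1, -1.6]
ee_pos: [593.5, 148.6, 23.1]
ft_force: [3.7, -14.6, -1.2]
```

The force jumped from 3.7 to 14.6 N with almost no further motion, so the board is against the books. I'll back off.

Scaled: -3 mm is -0.03, -35 mm is -0.35.

```bash
echo '[{"x":-0.03}, {"x":-0.1}, {"x":-0.25}, {"x":-0.35}, {"x":-0.35}]' | python3 jog.py
echo '[{"x":-0.4, "z":-0.1}, {"x":-0.4, "z":-0.2}, {"x":-0.4, "z":-0.2}, {"x":-0.4, "z":-0.2}, {"x":-0.4, "z":-0.2}]' | python3 jog.py
echo '[{"x":-0.4}, {"x":-0.4}, {"x":-0.3}, {}, {}]' | python3 jog.py
python3 -c "
from h import *
import pickle
ds={n:snap(n,n+'7.png') for n in('side','top')}
pickle.dump(ds,open('d7.pkl','wb'))
a=cv2.imread('pics/side7.png')[85:215,235:355];b=cv2.imread('pics/top7.png')[140:230,150:260]
f=lambda i,k:cv2.resize(i,None,fx=k,fy=k,interpolation=cv2.INTER_CUBIC)
a=f(a,3);b=f(b,4)
o=np.zeros((390,800,3),np.uint8);o[:,:360]=a;o[:360,360:]=b;cv2.imwrite('pics/c7.png',o)
T=cv2.imread('pics/top0.png')[150:225,135:210].astype(np.float32);
# books shift: phase correlation on the book tops, before/after
A=[cv2.cvtColor(cv2.imread('pics/top%d.png'%i)[145:225,135:203],cv2.COLOR_BGR2GRAY).astype(np.float32) for i in(0,4,7)]
print(cv2.phaseCorrelate(A[0],A[1]),cv2.phaseCorrelate(A[0],A[2]))"
```

```text
t: 12.13
ee_pos: [604.0, 42.3, 23.3]
orientation: [2.107, 2.33, 0.002]
ft_force: [-0.4, 0.9, 0.5]
width: 87.7
grasp_force: 0.0
t: 12.55
ee_pos: [622.4, -147.4, 108.7]
orientation: [2.109, 2.328, 0.001]
ft_force: [0.9, -1.3, 0.1]
width: 87.9
grasp_force: 0.0
t: 12.97
ee_pos: [633.1, -256.7, 107.6]
orientation: [2.112, 2.325, 0.001]
ft_force: [0.1, 0.8, -0.8]
width: 87.6
grasp_force: 0.0
((0.04264549708503296, 0.0017821638204935653), 1.0017999918924438) ((-0.04667766280310559, -0.02620793552599565), 0.9945523858070373)
```

View pics/c7.png

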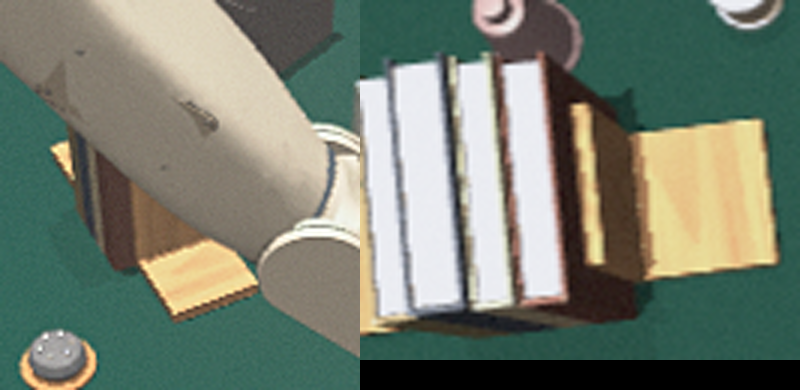

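Upright and against the row. In the top part the board's top outer edge runs (571,104) to (588,263), and the toe corners are at (764,118) and (778,262). The books' shift is under 0.1 px. One numeric check of squareness and gap.

Run:
```python
from h import *
import pickle
T=pickle.load(open('d7.pkl','rb'))['top']
t=lambda u,v:(150+(u-360)/4-.4,140+v/4-.4)
n=np.array([-.0998,.995]);l=np.array([.995,.0998]);c=np.array([582.5,266])
for nm,p,q,z in(('top',(571,104),(588,263),150),('toe',(764,118),(778,262),18),('bookfoot',(613,95),(637,316),0)):
    a,b=atz(T,t(*p),z),atz(T,t(*q),z); m=((a+b)/2)[:2]-c
    print(nm,a.round(1),b.round(1),'yaw',np.arctan2(a[1]-b[1],a[0]-b[0]).round(3),'along',(m@n).round(1),'lat',(m@l).round(1))
```

```text
top [637.4 271.9 150. ] [530.5 260.3 150. ] yaw 0.109 along -0.1 lat 1.5
toe [648.4 161.   18. ] [540.2 151.5  18. ] yaw 0.088 along -110.4 lat 0.8
bookfoot [671.6 277.5   0. ] [503.6 259.4   0. ] yaw 0.108 along 1.9 lat 5.3
```

The bookend is square, centred within a couple of millimetres and touching the books, so I'm handing in.

```bash
python3 -c "
from workcell import ctrl
print(ctrl.close_job())"
```

```text
the job is handed in; nothing more can be done
None
```

The bookend was tipped upright by pushing only and slid square against the bare end of the row, centred to within a few millimetres with no measurable shift of the books, and the job was handed in at about 13 s (no verdict was returned).

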